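# Unlock the folding lid stay and close the parts box

### The arm

A 6-joint arm with a two-finger parallel gripper is mounted at the origin on the work surface. World frame = base frame: x ahead of the robot, y to its left, z up, the work surface at z = 0. Lengths are in mm, angles in degrees, forces in N, time in s.
With the tool pointing down it reaches from about 275 to 825 mm from the base axis. Payload 5.2 kg.
Tool frame: the origin (TCP) lies at the very end of the fingers, on their centre line; the grasp point (between the pads) lies 19 mm behind it; z points along the fingers, y is the direction in which the jaws open and shut (so a half turn about z gives the same grasp; the last joint's range is limited). The gripper opens to 93 mm and grips with 3 to 60 N. Pads are 15 mm wide; open, the fingers measure 128 mm over their backs; the gripper's body (75 mm by 188 mm) begins 65 mm behind the grasp point.
Start: joints at [63.438, 14.817, 87.949, -0, 77.235, -11.62], TCP at [141.797, 531.412, 218.653] pointing down, gripper open.
Joint ranges: [-179.93, 179.93], [-52.35, 119.4], [10.71, 147.94], [-69.91, 249.91], [12.55, 155.21], [-178.61, 178.61]. Speed limits (degrees/s): [147.25, 147.25, 180, 180, 180, 180].

### API

Orientations are given as a 3x3 rotation matrix whose columns are the frame's x, y, z axes.
In Python, from rig import * gives the robot as it stands. The module is installed in compiled form; this text tells all that it offers.
- The arm moves only by the shell command python3 -m crank 'ROWS'. ROWS is JSON, a list of rows, each a list of 7 numbers: the shift along the tool's x, y, z as a fraction of full scale, then the turn, a rotation vector about the tool's x, y, z as a fraction of full scale, then the opening, from -1 (shut) to 1 (fully open). In form: [[tx, ty, tz, wx, wy, wz, jaw], ...]. A call has exactly 10 rows; each row shifts and turns the pose as measured when the row begins, along the tool's axes as they then stand; what a row does not reach is not made up. Full scale, the value 1, is 0.4 m for a shift and 45 degrees for a turn. A row lasts 1/12 s, in which the tool goes at most 41.7 mm and 7.16 degrees, less where a joint would pass 70% of its speed; a pose out of reach is approached as far as the arm can. A call with a number of a shift or a turn outside -1 to 1 is refused whole. A call with a gripper value outside its range is refused whole. The fingers move at their own pace and stop on an object; the grip force is fixed at half the most. Time passes only in rows, so rows that do not move let the fingers close, or fill a call up. It gives the time, the measured TCP pose, the force and the opening at its end, in the units of the state.
- get_state(): the state, without advancing time (a new reading comes with each control period).
- read_camera(name): name is "scene" or "top" or "wrist"; returns a dict with "pixels" (420x560x3 uint8, red, green, blue), "fov_y" (degrees; the focal length in pixels is half the picture's height over the tangent of half this angle, whatever the lens; pixels are square), "cx", "cy" (the principal point, pixels), "dist_coeffs" ([k1, k2, p1, p2, k3] as OpenCV has them; the pictures are not rectified), "extrinsics" (4x4, takes a point from camera to world coordinates). Camera axes: x right, y up, looking along -z (the intrinsics and any distortion apply to the point x, -y, -z); pixel columns grow to the right and rows downward; lengths in mm; the calibration is good to about 2 mm. A picture is of the moment at which its call begins. There is no depth.
- hand_in(): hands the job in, once; it reports no verdict.
The state is a dict: "time_s": time; "joints": joint angles; "joint_vel": joint speeds; "joint_efforts": joint torques, N m; "ee_pos": TCP position; "orientation": TCP orientation; "wrist_force": force on the tool from outside, world axes, zero at the start; "torque": the same for the moment, N m; "width": finger opening in mm.
Only numpy, scipy, OpenCV 4.12 (cv2) and the standard library are available. Lean on these libraries where they do the work, as an engineer would, in place of code of your own. Each camera call takes 0.05 s, during which the arm holds its last target. There are 200 camera calls.

### The job

The lid of the wooden parts box is propped open by the folding stay on its end. Lift the stay's red knob with a closed fingertip, without clamping it, up past centre to unlock the stay, then lower the lid gently, without letting it slam, until it is shut. Press the shut lid down near its free edge with about 15 N for half a second to bed it on its new felt strip, then let go. Never push on the box, lid or stay with more than 25 N, so do not force the lid while the stay is locked, and leave the other things on the table alone.

Things in the scene. Friction and masses are not known exactly. Their poses are not given: they have to be found in the camera images.
- box: The open wooden parts box, 180 mm deep (its x), 200 mm along the hinge (its y), 110 mm high, screwed down. Origin: centre of its underside. Its -x side is the front, the lid is hinged on the top of its +x side, the folding stay is on the outside of its +y end. z is up. Three loose wooden tubes stand in it, all below the rim.
- lid (a joint): The lid's hinge angle in rad: 0 = open and locked (85 deg up from shut, leaning slightly to the front), grows as it closes, 1.483 = shut, on a thin felt strip that is nearly rigid (about 20 N per mm of push: press slowly). The lid: 185 mm by 200 mm by 12 mm, 0.3 to 0.6 kg, stiff friction hinge (about 0.5 N m): left alone it stays or sinks slowly. Pushed while the stay is locked, it does not yield.
- stay_knee (a joint): The stay's knee angle in rad: 0 = locked, sagging back and down on its stop; 0.2 = links in line (dead centre); grows as the knob is lifted up and to the front; about 3.0 = folded, lid shut. A weak spring and friction resist: 4 to 13 N at the knob. Lifted to about 0.8 and left, it stays unlocked, the lid about 0.1 rad down.
- knob (a point): Middle of the red knob on the stay's knee: a round pin, 14 mm across, 75 mm long, level, along the box's y, sticking out of the box's end (about 12 to 87 mm off it). It swings on a 84 mm radius about point stay_pivot, starting 0.75 rad (43 deg) above the level on the back side; lifting turns it up and over to the front. Push it with a closed fingertip from behind and below; the knob slides along the finger.
- stay_pivot (a point): Fixed pivot of the stay's lower link on the box's end, 23 mm in front of the box's middle and 90 mm up; given 49 mm out from the box's end, level with the middle of the knob. The upper link, also 84 mm, runs from the knee to a pivot on the lid's edge 105 mm from the hinge.
- hinge_middle (a point): Middle of the lid's hinge axis, on the top of the box's back (+x) wall, 110 mm up; the axis runs along the box's y. It is also where the lid's inner face lies.
- lid_edge (a point): Middle of the lid's free edge, on the lid's outer face: 185 mm from the hinge axis along the lid and 12 mm out from its inner face. The point's x points along the lid from free edge to hinge, its y along the hinge, its z out of the outer face (up when shut, to the back when open).
- cup: A white plastic cup, 70 mm across, 90 mm high, off to the left of the box; a bystander. Origin: centre of its underside.
- jar: A glass jar with a yellow cap, 64 mm across, 85 mm high, off to the right of the box; a bystander. Origin: centre of its underside.
- slate: A dark slate tablet, 100 mm by 140 mm by 8 mm, lying to the left of the box; a bystander. Origin: centre of its underside.
- sander: A cork sanding block, 110 mm by 60 mm by 35 mm, off to the right; a bystander. Origin: centre of its underside.
- mallet: A hammer lying flat, off to the right of the box; a bystander. Origin: at its underside.

How it is judged:
By the outcome, as a careful person would: the job done as asked, in the order asked, and still so for the second after the job is handed in, with the robot touching nothing.
It also fails if it takes over 72 s, if anything falls off the work surface, if the arm or the gripper's body presses on something with over 40 N, if the wrist force passes 120 N, or if a joint passes its speed limit or range.

## Working session

There is one attempt and no reset: what is moved stays moved. The work goes in short steps, Python scripts to look and compute and a shell command to move; the robot and the scene stay as the last step left them, time stands still between calls to the robot, and variables do not carry over. Pictures are saved under pics/ and viewed, about 8 in all and at most 12, crops included, and the job is handed in when it is done.

```bash
mkdir -p pics; ls; python3 - <<'E'
from rig import *
import cv2
s=get_state(); print(s)
for n in ["scene","top"]:
    c=read_camera(n); cv2.imwrite(f"pics/{n}0.png",c["pixels"][:,:,::-1])
    print(n,c["fov_y"],c["cx"],c["cy"],c["dist_coeffs"],c["extrinsics"])
E
```

```text
pics
{'time_s': 0.0, 'joints': array([ 6.34382006e+01,  1.48590298e+01,  8.80101369e+01, -6.91626694e-04,
        7.72339680e+01, -1.16177894e+01]), 'joint_vel': array([ 0.0394879 , -0.04841182,  0.08227371,  0.04075977,  0.0214072 ,
        0.08174888]), 'joint_efforts': array([-1.74856366e-03, -4.37319946e+01, -2.83999372e+01,  7.17485952e-02,
        4.15688753e-02, -1.18809385e-04]), 'ee_pos': array([141.55078394, 530.9165403 , 217.82644932]), 'orientation': array([[-9.66178837e-01,  2.57871721e-01, -7.94380650e-04],
       [ 2.57872706e-01,  9.66177550e-01, -1.61531445e-03],
       [ 3.50968833e-04, -1.76553173e-03, -9.99998380e-01]]), 'wrist_force': array([-0.27581122,  0.53388946, -0.39089678]), 'torque': array([-0.00365407, -0.04576107,  0.02638564]), 'width': 92.87369721556345}
scene 42.51505255363062 271.43067365348776 211.18433992555816 [-0.14161782  0.          0.          0.          0.        ] [[-8.22068013e-01 -4.58084994e-01  3.38174985e-01  9.76051287e+02]
 [ 5.69278565e-01 -6.72954634e-01  4.72285905e-01  6.14695356e+02]
 [ 1.12293375e-02  5.80766906e-01  8.13992446e-01  1.28062510e+03]
 [ 0.00000000e+00  0.00000000e+00  0.00000000e+00  1.00000000e+00]]
top 48.46659720830809 286.17464779438956 214.23116278417555 [-0.00373981  0.          0.          0.          0.        ] [[ 1.64347193e-02  9.83692181e-01 -1.79107771e-01  3.41123932e+02]
 [-9.99799456e-01  1.82179634e-02  8.31591323e-03 -2.45669103e+01]
 [ 1.14432776e-02  1.78935182e-01  9.83794314e-01  1.32469536e+03]
 [ 0.00000000e+00  0.00000000e+00  0.00000000e+00  1.00000000e+00]]
```

View pics/scene0.png

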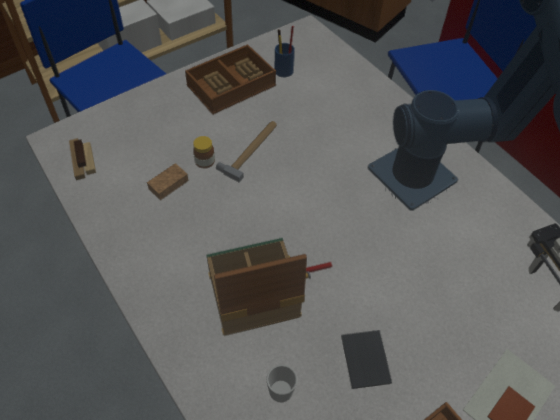

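View pics/top0.png

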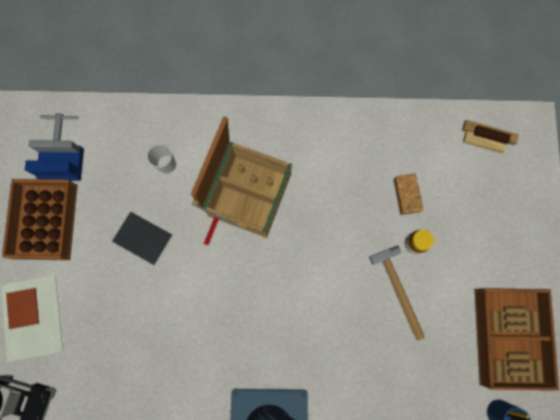

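The scene view shows the open box with its lid. In the top view the box is near (245,190), with the lid on its left side (world +y). The red knob runs (205,243)–(217,215) and points towards the robot. Next I'll enlarge the box and extract the red knob in both views.

```bash
cat > h.py <<'E'
import numpy as np, cv2
from rig import *
def K(c):
    f=c["pixels"].shape[0]/2/np.tan(np.radians(c["fov_y"]/2)); return np.array([[f,0,c["cx"]],[0,f,c["cy"]],[0,0,1.]])
def ray(c,uv):
    n=cv2.undistortPoints(np.array(uv,float).reshape(-1,1,2),K(c),np.array(c["dist_coeffs"]))[:,0]
    d=np.c_[n[:,0],-n[:,1],-np.ones(len(n))]@c["extrinsics"][:3,:3].T
    return c["extrinsics"][:3,3],d/np.linalg.norm(d,axis=1)[:,None]
def plane(c,uv,z):
    o,d=ray(c,uv); return o+d*((z-o[2])/d[:,2])[:,None]
def proj(c,P):
    E=np.linalg.inv(c["extrinsics"]); p=np.atleast_2d(P)@E[:3,:3].T+E[:3,3]; p=p*[1,-1,-1]
    return cv2.projectPoints(p.reshape(-1,1,3),np.zeros(3),np.zeros(3),K(c),np.array(c["dist_coeffs"]))[0][:,0]
def tri(c1,u1,c2,u2):
    o1,d1=ray(c1,[u1]);o2,d2=ray(c2,[u2]);d1=d1[0];d2=d2[0]
    t=np.linalg.lstsq(np.c_[d1,-d2],o2-o1,rcond=None)[0]
    a=o1+t[0]*d1;b=o2+t[1]*d2; return (a+b)/2,np.linalg.norm(a-b)
def red(c,box):
    p=c["pixels"].astype(int); m=(p[...,0]>100)&(p[...,0]>2.2*p[...,1])&(p[...,0]>2.2*p[...,2])
    k=np.zeros_like(m); x0,y0,x1,y1=box; k[y0:y1,x0:x1]=1; m&=k
    v,u=np.nonzero(m); q=np.c_[u,v].astype(float); mu=q.mean(0); w=np.linalg.svd(q-mu,full_matrices=False)[2][0]
    t=(q-mu)@w; return mu+w*t.min(),mu+w*t.max(),len(q)
E
python3 - <<'E'
from h import *
t=read_camera("top");s=read_camera("scene")
rt=red(t,(190,200,230,255));rs=red(s,(295,250,345,290));print(rt,rs)
for a in rt[:2]:
    for b in rs[:2]: print(np.round(a),np.round(b),tri(t,a,s,b))
A=cv2.resize(t["pixels"][105:255,180:300],None,fx=4,fy=4,interpolation=cv2.INTER_CUBIC)
B=cv2.resize(s["pixels"][235:340,200:340],None,fx=2.2,fy=4*150/105*.99/1,interpolation=cv2.INTER_CUBIC) if 0 else cv2.resize(s["pixels"][232:332,205:335],None,fx=2.4,fy=2.4)
C=np.zeros((600,800,3),np.uint8);C[:600,:480]=A;C[:240,485:485+312]=B
cv2.imwrite("pics/c1.png",C[:,:,::-1])
E
```

```text
h.py:21: RuntimeWarning: Mean of empty slice.
  v,u=np.nonzero(m); q=np.c_[u,v].astype(float); mu=q.mean(0); w=np.linalg.svd(q-mu,full_matrices=False)[2][0]
  ret = um.true_divide(
Traceback (most recent call last):
  File "h.py", line 21, in red
    v,u=np.nonzero(m); q=np.c_[u,v].astype(float); mu=q.mean(0); w=np.linalg.svd(q-mu,full_matrices=False)[2][0]
                                                                   ~~~~~~~~~~~~~~~~~~~~~~~~~~~~~~~~~~~~~~~~~~^^^
IndexError: index 0 is out of bounds for axis 0 with size 0
```

```bash
python3 - <<'E'
import re
s=open('h.py').read()
s=s.replace("m=(p[...,0]>100)&(p[...,0]>2.2*p[...,1])&(p[...,0]>2.2*p[...,2])","m=(p[...,0]>60)&(p[...,0]-p[...,1]>45)&(abs(p[...,1]-p[...,2])<30)")
open('h.py','w').write(s)
from h import *
t=read_camera("top");s=read_camera("scene")
print(t["pixels"][230,210],s["pixels"][267,318])
A=cv2.resize(t["pixels"][105:255,180:300],None,fx=4,fy=4,interpolation=cv2.INTER_CUBIC)
B=cv2.resize(s["pixels"][232:332,205:335],None,fx=2.4,fy=2.4)
C=np.zeros((600,800,3),np.uint8);C[:600,:480]=A;C[:240,485:485+312]=B
cv2.imwrite("pics/c1.png",C[:,:,::-1])
rt=red(t,(190,205,230,255));rs=red(s,(306,255,345,285));print(rt,rs)
for a in rt[:2]:
    for b in rs[:2]: print(np.round(a),np.round(b),tri(t,a,s,b))
E
```

```text
[138  39  36] [92 39 37]
(array([216.54528219, 217.2279412 ]), array([205.30126684, 244.12593686]), 141) (array([330.15259825, 263.68047324]), array([306.75926457, 268.92650134]), 72)
[217. 217.] [330. 264.] (array([516.38380994, 160.11859042, 191.9066724 ]), np.float64(61.41625678966086))
[217. 217.] [307. 269.] (array([539.26037208, 145.54245178, 156.96415426]), np.float64(9.807480315591919))
[205. 244.] [330. 264.] (array([475.88849836, 167.38576199, 148.73602425]), np.float64(3.5553598521974585))
[205. 244.] [307. 269.] (array([499.73590571, 153.61088512, 121.9360016 ]), np.float64(58.789419316476845))
```

View pics/c1.png

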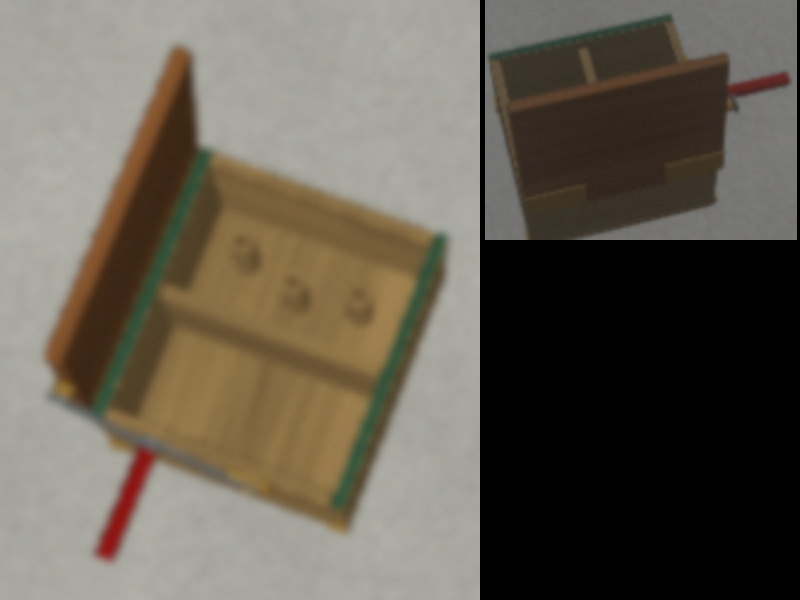

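The crop shows the front (green-felted) rim from (445,237) to (348,528) and the back felt from (205,150) to (100,412). The knob's outer end is at (105,555), which matches z≈148. Now I'll fix the box frame from the rim corners at z=110 and the knob.

```bash
python3 - <<'E'
from h import *
t=read_camera("top");s=read_camera("scene")
cr=lambda x,y:[180+x/4-.4,105+y/4-.4]
P=plane(t,[cr(447,238),cr(349,528),cr(207,150),cr(100,412)],110);print(P.round(1))
y=(P[1]-P[0]);print("front len",np.linalg.norm(y)); y/=np.linalg.norm(y)
kin,_=tri(t,[216.5,217.2],s,[306.8,268.9]);kout,_=tri(t,[205.3,244.1],s,[330.15,263.7])
k=plane(t,[[216.5,217.2],[205.3,244.1]],148);print("knob plane",k.round(1))
ky=(k[1]-k[0])[:2];ky/=np.linalg.norm(ky);print(y,ky)
by=np.array([*(y[:2]+ky),0]);by/=np.linalg.norm(by);bx=np.cross(by,[0,0,1])
mid=(P[0]+P[1])/2; c=mid+90*bx; c[2]=0
c2=P[:2].mean(0)
print("by",by,"bx",bx,"center",c, "back felt in box frame",[( (p-c)@bx,(p-c)@by) for p in P], "knob",[((p-c)@bx,(p-c)@by) for p in k])
Pv=c-23*bx+by*149+np.array([0,0,90]);kn=Pv+84*(np.cos(.75)*bx)+[0,0,84*np.sin(.75)]
print("pivot",Pv,"knob exp",kn)
# predicted reprojection
for n,c_ in (("t",t),("s",s)): print(n,proj(c_,[kn+37.5*by,kn-37.5*by]).round(1))
E
```

```text
[[700.1 -46.5 110. ]
 [501.7  14.9 110. ]
 [758.9 117.5 110. ]
 [576.1 181.5 110. ]]
front len 207.63878481798628
knob plane [[544.3 143.5 148. ]
 [474.8 168.8 148. ]]
[-0.95527738  0.29571122  0.        ] [-0.93973326  0.34190848]
by [-0.94778683  0.31890457  0.        ] bx [ 0.31890457  0.94778683 -0.        ] center [629.59431333  69.45717973   0.        ] back felt in box frame [(np.float64(-87.46980483027761), np.float64(-103.78855598078053)), (np.float64(-92.53019516972239), np.float64(103.78855598078053)), (np.float64(86.78856808534377), np.float64(-107.19447993965319)), (np.float64(89.10583522876402), np.float64(86.40683420799579))] knob [(np.float64(42.955156414562296), np.float64(104.40514427720527)), (np.float64(44.75906718324654), np.float64(178.4015284456486))]
pivot [481.03927061  95.17486396  90.        ] knob exp [500.63974039 153.42761009 147.25765584]
t [[206.5 248. ]
 [217.2 220.4]]
s [[333.8 261.3]
 [304.5 268.7]]
```

```bash
python3 -m crank '[[-0.08,-0.035,-0.01,0,0,0.02,-1],[-0.08,-0.035,-0.01,0,0,0.02,-1],[-0.08,-0.035,-0.01,0,0,0,-1],[-0.08,-0.035,-0.01,0,0,0,-1],[-0.08,-0.035,0,0,0,0,-1],[-0.08,-0.035,0,0,0,0,-1],[-0.08,-0.035,0,0,0,0,-1],[-0.08,-0.035,0,0,0,0,-1],[-0.08,-0.035,0,0,0,0,-1],[-0.08,-0.035,0,0,0,0,-1]]'; python3 - <<'E'
from h import *
w=read_camera("wrist");t=read_camera("top")
C=np.hstack([w["pixels"]]);cv2.imwrite("pics/w1.png",C[:,:,::-1])
s=get_state();print(s["ee_pos"],s["orientation"].round(3),w["fov_y"],w["dist_coeffs"],w["extrinsics"].round(3))
E
```

```text
time_s: 1.23
ee_pos: [414.4, 302.4, 235.3]
orientation: [[-0.961, 0.276, 0.001], [0.276, 0.961, 0.004], [0.0, 0.004, -1.0]]
wrist_force: [0.4, 0.1, 0.5]
width: 30.6
[417.26938629 300.42516211 234.98363513] [[-0.96   0.281  0.002]
 [ 0.281  0.96   0.002]
 [-0.002  0.003 -1.   ]] 62.30134316325162 [-0.070212  0.        0.        0.        0.      ] [[ 2.76000e-01 -9.24000e-01 -2.65000e-01  3.39992e+02]
 [ 9.61000e-01  2.66000e-01  7.30000e-02  3.23645e+02]
 [ 3.00000e-03 -2.75000e-01  9.61000e-01  4.00800e+02]
 [ 0.00000e+00  0.00000e+00  0.00000e+00  1.00000e+00]]
```

View pics/w1.png

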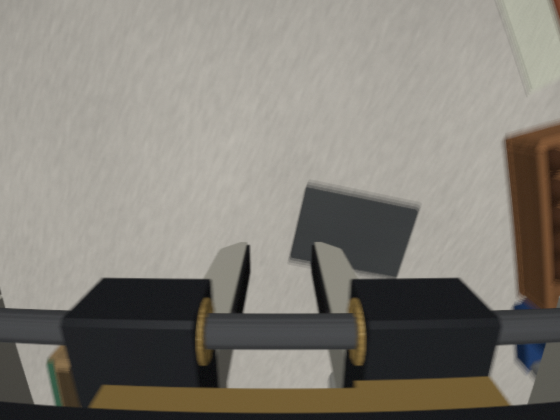

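The wrist view shows the fingers closing over bare table, with the slate at (355,230). The box is hidden behind the gripper, so I'll refine the box frame from the fixed views, using the rim's true top corner.

```bash
python3 - <<'E'
from h import *
from scipy.optimize import least_squares
t=read_camera("top");s=read_camera("scene")
cr=lambda x,y:[180+x/4-.4,105+y/4-.4]
sc=lambda x,y:[205+(x-485)/2.4-.3,232+y/2.4-.3]
# least squares of x,y,yaw to picked features: front rim corners, knob ends
F=[(t,[-90,-100,110],cr(446,236)),(t,[-90,100,110],cr(341,510)),
   (t,[38.5,187,147.3],[205.1,244.6]),(t,[38.5,112,147.3],cr(148,452)),
   (s,[38.5,187,147.3],[330.6,263.6]),(s,[-90,-100,110],sc(490,57)),(s,[-90,100,110],sc(670,16))]
def pos(q,b):
    x=np.array([np.cos(q[2]),np.sin(q[2]),0]);y=np.array([-x[1],x[0],0]);return np.array([q[0],q[1],0])+b[0]*x+b[1]*y+[0,0,b[2]]
r=lambda q:np.concatenate([proj(c,pos(q,b))[0]-u for c,b,u in F])
o=least_squares(r,[625,72,1.24],x_scale=[10,10,.1],loss="soft_l1");q=o.x
print(q,np.degrees(q[2]),r(q).reshape(-1,2).round(1))
for n,b in dict(knob162=[38.5,162,147.3],pivot=[-23,149,90],hinge=[90,0,110],edge_open=[90-185*np.cos(np.radians(85))+12*np.sin(np.radians(85)),0,110+185*np.sin(np.radians(85))+1]).items(): print(n,pos(q,b).round(1))
np.save("q.npy",q)
E
```

```text
[637.74071624  71.96241057   1.24096076] 71.10181394122786 [[-0.1 -0.6]
 [ 0.5 -0.2]
 [ 0.1  0.1]
 [-0.5 -0.3]
 [ 1.5  0.4]
 [-0.7 -0.4]
 [ 0.4 -1. ]]
knob162 [496.9 160.9 147.3]
pivot [489.3  98.5  90. ]
hinge [666.9 157.1 110. ]
edge_open [665.5 153.2 295.3]
```

```bash
cat > b.py <<'E'
from h import *
q=np.load("q.npy");c,s_=np.cos(q[2]),np.sin(q[2]);B=np.array([[c,s_,0],[-s_,c,0],[0,0,1.]])
def st():
    s=get_state();p=B@(s["ee_pos"]-[q[0],q[1],0]);R=B@s["orientation"];f=B@s["wrist_force"]
    print("t",s["time_s"],"box p",p.round(1),"F",f.round(1),"j",s["joints"].round(0),"w",round(s["width"],1));print("x,y,z axes",R.T.round(3).tolist());return p,R
def to(*tgt):
    p,R=st();print("shift(frac)",(R.T@(np.array(tgt)-p)/400).round(4))
if __name__=="__main__":
    import sys
    a=[float(v) for v in sys.argv[1:]]
    to(*a) if a else st()
E
python3 -m crank '[[-0.03,0,0,0,0,0.03,-1],[-0.03,0,0,0,0,0.03,-1],[-0.03,0,0,0.09,0,0,-1],[-0.03,0,0,0.09,0,0,-1],[-0.03,0,0,0.09,0,0,-1],[-0.03,0,0,0.09,0,0,-1],[-0.03,0,0,0.09,0,0,-1],[-0.03,0,0,0.09,0,0,-1],[-0.03,0,0,0.09,0,0,-1],[0,0,0,0.09,0,0,-1]]'; python3 b.py 90 162 93
```

```text
time_s: 2.27
ee_pos: [520.4, 273.5, 238.7]
orientation: [[-0.945, 0.279, -0.172], [0.328, 0.789, -0.519], [-0.01, -0.547, -0.837]]
wrist_force: [0.5, -0.3, -0.2]
width: 0.6
t 2.2667 box p [152.6 176.3 238.7] F [-0.1 -0.5 -0.2] j [ 30.  37.  59. -23. 109. -43.] w 0.6
x,y,z axes [[0.004, 1.0, -0.01], [0.837, -0.008, -0.547], [-0.547, -0.006, -0.837]]
shift(frac) [-0.0329  0.0685  0.3908]
```

```bash
python3 -m crank '[[-0.0035,0.008,0.043,0,0,0,-1],[-0.0035,0.008,0.043,0,0,0,-1],[-0.0035,0.008,0.043,0,0,0,-1],[-0.0035,0.008,0.043,0,0,0,-1],[-0.0035,0.008,0.043,0,0,0,-1],[-0.0035,0.008,0.043,0,0,0,-1],[-0.0035,0.008,0.043,0,0,0,-1],[-0.0035,0.008,0.043,0,0,0,-1],[-0.0035,0.008,0.043,0,0,0,-1],[0,0,0,0,0,0,-1]]'; python3 b.py 47 162 113; python3 - <<'E'
from h import *
w=read_camera("wrist");s=read_camera("scene")
C=np.zeros((420,800,3),np.uint8);C[:,:560]=w["pixels"];C[:240,560:]=cv2.resize(s["pixels"][230:310,270:350],(240,240))
cv2.imwrite("pics/w2.png",C[:,:,::-1])
E
```

```text
time_s: 3.1
ee_pos: [515.4, 222.2, 77.9]
orientation: [[-0.948, 0.271, -0.166], [0.318, 0.79, -0.525], [-0.011, -0.55, -0.835]]
wrist_force: [-0.2, -0.7, 0.2]
width: 0.5
t 3.1 box p [102.6 164.4  77.9] F [-0.7 -0.   0.2] j [ 27.  40.  76. -23.  88. -39.] w 0.5
x,y,z axes [[-0.007, 1.0, -0.011], [0.835, -0.001, -0.55], [-0.55, -0.013, -0.835]]
shift(frac) [-0.006  -0.1642  0.0033]
```

View pics/w2.png

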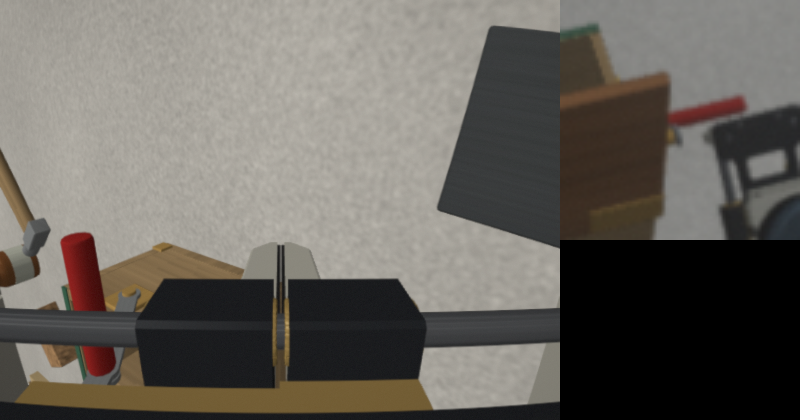

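The wrist view shows the closed fingertip clear of everything. The knob is at (60–110, 235–375), to the finger's front side and parallel to tool x. I'll approach along tool -y.

```bash
python3 -m crank '[[0,-0.02,0,0,0,0,-1],[0,-0.025,0,0,0,0,-1],[0,-0.025,0,0,0,0,-1],[0,-0.025,0,0,0,0,-1],[0,-0.02,0,0,0,0,-1],[0,-0.01,0,0,0,0,-1],[0,-0.005,0,0,0,0,-1],[0,-0.005,0,0,0,0,-1],[0,-0.005,0,0,0,0,-1],[0,-0.005,0,0,0,0,-1]]'; python3 b.py 47 162 113
```

```text
time_s: 4.03
ee_pos: [502.8, 175.9, 122.8]
orientation: [[-0.948, 0.279, -0.151], [0.316, 0.794, -0.519], [-0.025, -0.54, -0.841]]
wrist_force: [-0.0, -0.6, 0.3]
width: 0.3
t 4.0333 box p [ 54.7 161.3 122.8] F [-0.5 -0.2  0.3] j [ 24.  34.  81. -25.  88. -41.] w 0.3
x,y,z axes [[-0.008, 1.0, -0.025], [0.841, -0.007, -0.54], [-0.54, -0.026, -0.841]]
shift(frac) [ 0.0024 -0.0029  0.0309]
```

```bash
python3 -m crank '[[0,0,0.012,0,0,0,-1],[0,0,0.012,0,0,0,-1],[0,0,0.008,0,0,0,-1],[0,-0.004,0,0,0,0,-1],[0,-0.004,0,0,0,0,-1],[0,-0.004,0,0,0,0,-1],[0,-0.004,0,0,0,0,-1],[0,-0.004,0,0,0,0,-1],[0,-0.004,0,0,0,0,-1],[0,-0.004,0,0,0,0,-1]]'; python3 b.py
```

```text
time_s: 4.87
ee_pos: [497.7, 162.1, 114.1]
orientation: [[-0.949, 0.277, -0.15], [0.315, 0.798, -0.515], [-0.023, -0.536, -0.844]]
wrist_force: [1.0, 5.0, -2.9]
width: 0.7
t 4.8667 box p [ 39.9 161.7 114.1] F [ 5.1  0.6 -2.9] j [ 23.  33.  84. -25.  85. -42.] w 0.7
x,y,z axes [[-0.01, 1.0, -0.023], [0.844, -0.004, -0.536], [-0.536, -0.025, -0.844]]
```

```bash
python3 -m crank '[[0,-0.006,0.001,0,0,0,-1],[0,-0.006,0.001,0,0,0,-1],[0,-0.006,0.001,0,0,0,-1],[0,-0.006,0.001,0,0,0,-1],[0,-0.006,0.001,0,0,0,-1],[0,-0.006,0.001,0,0,0,-1],[0,-0.006,0.001,0,0,0,-1],[0,-0.006,0.001,0,0,0,-1],[0,-0.006,0.001,0,0,0,-1],[0,-0.006,0.001,0,0,0,-1]]'; python3 b.py
```

```text
time_s: 5.7
ee_pos: [493.9, 151.0, 126.4]
orientation: [[-0.95, 0.281, -0.135], [0.31, 0.81, -0.498], [-0.03, -0.515, -0.857]]
wrist_force: [2.0, 5.3, -1.4]
width: 0.9
t 5.7 box p [ 28.2 161.7 126.4] F [ 5.6 -0.2 -1.4] j [ 22.  31.  85. -25.  84. -43.] w 0.9
x,y,z axes [[-0.014, 0.999, -0.03], [0.857, -0.003, -0.515], [-0.515, -0.034, -0.857]]
```

```bash
python3 -m crank '[[0,-0.009,0.003,0,0,0,-1],[0,-0.009,0.003,0,0,0,-1],[0,-0.009,0.003,0,0,0,-1],[0,-0.009,0.003,0,0,0,-1],[0,-0.009,0.003,0,0,0,-1],[0,-0.009,0.003,0,0,0,-1],[0,-0.009,0.003,0,0,0,-1],[0,-0.009,0.003,0,0,0,-1],[0,-0.009,0.003,0,0,0,-1],[0,-0.009,0.003,0,0,0,-1]]'; python3 b.py; python3 - <<'E'
from b import *
p,R=st()
y=R[[0,2],1];z=R[[0,2],2]
for f in np.arange(.75,2,.1):
    K_=np.array([-23+84*np.cos(f),90+84*np.sin(f)]);d=K_-p[[0,2]];print(round(f-.75,2),"gap",(-d@y-19).round(1),"L",(-d@z).round(1))
E
```

```text
time_s: 6.53
ee_pos: [486.9, 128.7, 138.8]
orientation: [[-0.951, 0.286, -0.114], [0.305, 0.825, -0.476], [-0.042, -0.488, -0.872]]
wrist_force: [1.9, 7.8, -0.3]
width: 0.5
t 6.5333 box p [  4.8 161.1 138.8] F [ 8.   0.7 -0.3] j [ 19.  27.  89. -25.  82. -45.] w 0.5
x,y,z axes [[-0.019, 0.999, -0.042], [0.873, -0.003, -0.488], [-0.487, -0.046, -0.872]]
t 6.5333 box p [  4.8 161.1 138.8] F [ 8.   0.7 -0.3] j [ 19.  27.  89. -25.  82. -45.] w 0.5
x,y,z axes [[-0.019, 0.999, -0.042], [0.873, -0.003, -0.488], [-0.487, -0.046, -0.872]]
0.0 gap -44.3 L 23.7
0.1 gap -36.1 L 25.9
0.2 gap -27.9 L 27.3
0.3 gap -19.5 L 27.8
0.4 gap -11.1 L 27.5
0.5 gap -2.8 L 26.3
0.6 gap 5.4 L 24.3
0.7 gap 13.3 L 21.5
0.8 gap 20.9 L 18.0
0.9 gap 28.1 L 13.7
1.0 gap 34.9 L 8.7
1.1 gap 41.1 L 3.0
1.2 gap 46.7 L -3.2
```

```bash
python3 -m crank '[[0,-0.009,0.004,0,0,0,-1],[0,-0.009,0.004,0,0,0,-1],[0,-0.009,0.004,0,0,0,-1],[0,-0.009,0.004,0,0,0,-1],[0,-0.009,0.004,0,0,0,-1],[0,-0.009,0.004,0,0,0,-1],[0,-0.009,0.004,0,0,0,-1],[0,-0.009,0.004,0,0,0,-1],[0,-0.009,0.004,0,0,0,-1],[0,-0.009,0.004,0,0,0,-1]]'; python3 - <<'E'
from b import *
p,R=st()
y=R[[0,2],1];z=R[[0,2],2]
for f in np.arange(1.35,2,.1):
    K_=np.array([-23+84*np.cos(f),90+84*np.sin(f)]);d=K_-p[[0,2]];print(round(f-.75,2),"gap",(-d@y-19).round(1),"L",(-d@z).round(1))
E
```

```text
time_s: 7.37
ee_pos: [478.3, 103.8, 143.7]
orientation: [[-0.952, 0.29, -0.097], [0.302, 0.84, -0.452], [-0.049, -0.46, -0.887]]
wrist_force: [1.5, 6.9, -3.9]
width: 0.6
t 7.3667 box p [-21.6 161.1 143.7] F [ 7.   0.8 -3.9] j [ 17.  24.  93. -24.  79. -47.] w 0.6
x,y,z axes [[-0.023, 0.999, -0.049], [0.888, -0.002, -0.46], [-0.459, -0.055, -0.887]]
0.6 gap -21.1 L 32.8
0.7 gap -13.1 L 30.3
0.8 gap -5.4 L 27.0
0.9 gap 2.0 L 22.9
1.0 gap 8.9 L 18.1
1.1 gap 15.3 L 12.7
1.2 gap 21.1 L 6.6
```

```bash
python3 -m crank '[[0,0.02,0.002,0,0,0,-1],[0,0.03,0,0,0,0,-1],[0,0.02,-0.03,0,0,0,-1],[0,0,-0.065,0,0,0,-1],[0,0,-0.075,0.03,0,0,-1],[0,0,-0.075,0.05,0,0,-1],[0,0,-0.075,0.06,0,0,-1],[0,0.02,-0.075,0.06,0,0,-1],[0,0.04,-0.06,0.06,0,0,-1],[0,0.04,0,0.06,0,0,-1]]'; python3 b.py 190 0 300;  python3 - <<'E'
from h import *
s=read_camera("scene");t=read_camera("top")
C=np.zeros((400,800,3),np.uint8);C[:,:400]=cv2.resize(t["pixels"][105:255,165:315],(400,400));C[:,400:]=cv2.resize(s["pixels"][220:340,210:330],(400,400))
cv2.imwrite("pics/w3.png",C[:,:,::-1])
E
```

```text
time_s: 8.2
ee_pos: [516.1, 250.3, 270.4]
orientation: [[-0.949, 0.263, -0.177], [0.312, 0.683, -0.66], [-0.052, -0.681, -0.73]]
wrist_force: [0.0, -0.9, 0.7]
width: 0.6
t 8.2 box p [129.3 172.8 270.4] F [-0.9 -0.3  0.7] j [ 32.  39.  57. -31. 115. -44.] w 0.6
x,y,z axes [[-0.012, 0.999, -0.052], [0.732, -0.027, -0.681], [-0.682, -0.046, -0.73]]
shift(frac) [-0.4371  0.0723 -0.1374]
```

View pics/w3.png

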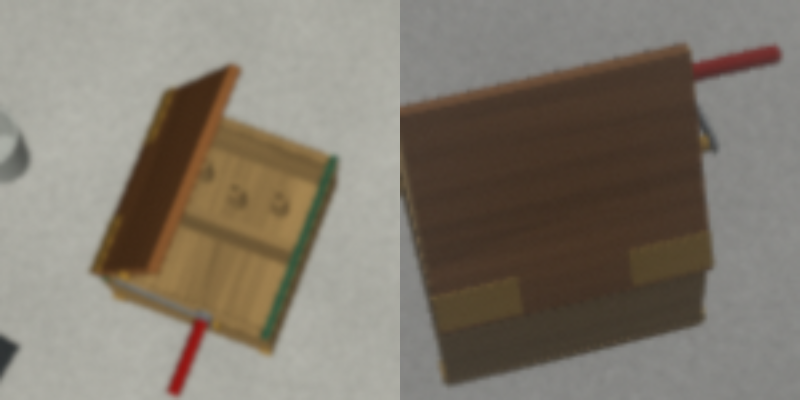

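The crop shows the stay unlocked and the lid partly down, with its free edge running from about (238,68) to (155,272) in the left half. I'll compute the lid angle by casting rays onto the planes of its two ends.

```bash
python3 - <<'E'
from b import *
t=read_camera("top");s=read_camera("scene")
def onv(c,uv,v):
    o,d=ray(c,[uv]);o=B@(o-[q[0],q[1],0]);d=B@d[0];P=o+d*(v-o[1])/d[1];a=P-[90,0,110]
    print(P.round(1),"r",np.hypot(a[0],a[2]).round(1),"ang",np.degrees(np.arctan2(a[2],-a[0])).round(1))
onv(t,[254.2,130.5],-100);onv(t,[223.5,206.5],100);onv(s,[295.5,233.5],100)
E
python3 b.py 170 10 320
```

```text
[   6.7 -100.   267.9] r 178.6 ang 62.2
[  4.3 100.  290.5] r 199.8 ang 64.6
[  1.1 100.  262.7] r 176.7 ang 59.8
t 8.4 box p [126.1 173.3 264.8] F [-0.5  0.6 -0.2] j [ 32.  39.  57. -31. 115. -44.] w 0.5
x,y,z axes [[-0.013, 0.999, -0.044], [0.728, -0.021, -0.685], [-0.686, -0.041, -0.727]]
shift(frac) [-0.4154 -0.0063 -0.1589]
```

```bash
python3 -m crank '[[-0.03,-0.015,-0.01,0,0,0,-1],[-0.045,-0.015,-0.01,0,0,0,-1],[-0.045,-0.015,0,0,0,0,-1],[-0.045,-0.015,0,0,0,0,-1],[-0.045,-0.015,0,0,0,0,-1],[-0.045,-0.015,0,0,0,0,-1],[-0.045,-0.01,0,0,0,0,-1],[-0.045,0,0,0,0,0,-1],[-0.045,0,0,0,0,0,-1],[-0.02,0,0,0,0,0,-1]]'; python3 b.py 58 0 280; python3 - <<'E'
from h import *
s=read_camera("scene");t=read_camera("top")
C=np.zeros((400,800,3),np.uint8);C[:,:400]=cv2.resize(t["pixels"][105:255,165:315],(400,400));C[:,400:]=cv2.resize(s["pixels"][220:340,210:330],(400,400))
cv2.imwrite("pics/w4.png",C[:,:,::-1])
E
```

```text
time_s: 9.23
ee_pos: [661.6, 159.2, 319.2]
orientation: [[-0.945, 0.268, -0.185], [0.322, 0.679, -0.66], [-0.051, -0.684, -0.728]]
wrist_force: [0.8, 0.5, -0.3]
width: 0.5
t 9.2333 box p [ 90.3   5.7 319.2] F [ 0.8 -0.6 -0.3] j [ 21.  48.  34. -40. 121. -63.] w 0.5
x,y,z axes [[-0.002, 0.999, -0.051], [0.729, -0.034, -0.684], [-0.684, -0.038, -0.728]]
shift(frac) [-0.009   0.0086  0.1271]
```

View pics/w4.png

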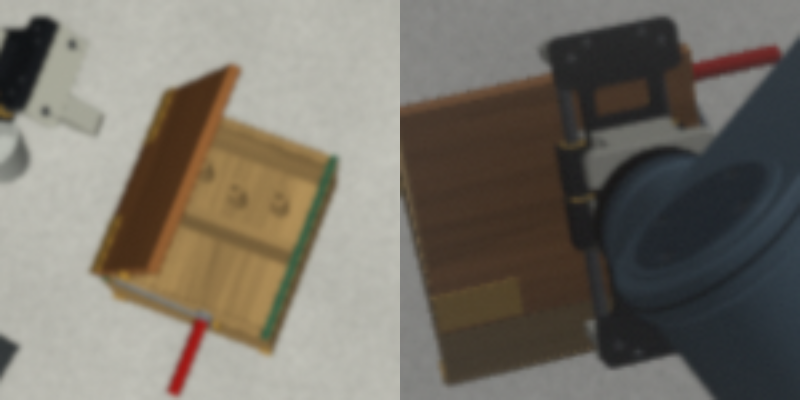

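The lid is unchanged, holding at about 62°, so it stays put. I'll approach its outer face with the fingertip.

```bash
python3 -m crank '[[-0.002,-0.003,0.025,0,0,0,-1],[-0.002,-0.003,0.035,0,0,0,-1],[-0.002,-0.003,0.035,0,0,0,-1],[-0.002,-0.003,0.035,0,0,0,-1],[0,-0.003,0.025,0,0,0,-1],[0,-0.003,0.012,0,0,0,-1],[0,0,0.006,0,0,0,-1],[0,0,0.006,0,0,0,-1],[0,0,0.006,0,0,0,-1],[0,0,0.006,0,0,0,-1]]'; python3 b.py 23 0 261
```

```text
time_s: 10.17
ee_pos: [640.1, 99.8, 273.3]
orientation: [[-0.943, 0.275, -0.185], [0.327, 0.68, -0.656], [-0.055, -0.679, -0.732]]
wrist_force: [-1.1, -0.8, -0.4]
width: 0.4
t 10.1667 box p [ 27.1   6.8 273.3] F [-1.1  0.8 -0.4] j [ 18.  42.  51. -37. 110. -58.] w 0.4
x,y,z axes [[0.004, 0.998, -0.055], [0.733, -0.04, -0.679], [-0.681, -0.038, -0.732]]
shift(frac) [-0.0154  0.014   0.0301]
```

```bash
python3 -m crank '[[-0.001,0.002,0.008,0,0,0,-1],[-0.001,0.002,0.008,0,0,0,-1],[-0.001,0,0.008,0,0,0,-1],[0,-0.001,0.008,-0.01,0,0,-1],[0,-0.002,0.008,-0.015,0,0,-1],[0,-0.002,0.008,-0.015,0,0,-1],[0,-0.002,0.008,-0.015,0,0,-1],[0,-0.002,0.008,-0.015,0,0,-1],[0,-0.002,0.008,-0.015,0,0,-1],[0,-0.002,0.008,-0.015,0,0,-1]]'; cat > lid.py <<'E'
from b import *
p,R=st()
# lid angle if tip corner touches: search alpha with support distance 0
best=None
for a in np.radians(np.arange(-3,90,.25)):
    n=np.array([np.sin(a),np.cos(a)]);d=np.array([-np.cos(a),np.sin(a)])
    rel=p[[0,2]]-[90,110];y=R[[0,2],1]
    g=rel@n-12-12*abs(y@n)
    if best is None or abs(g)<best[0]: best=(abs(g),np.degrees(a),rel@d)
print("alpha if touching %.1f r %.0f tilt %.1f"%(best[1],best[2],np.degrees(np.arctan2(-R[0,2],-R[2,2]))))
E
python3 lid.py
```

```text
time_s: 11.0
ee_pos: [634.6, 77.9, 254.2]
orientation: [[-0.944, 0.293, -0.154], [0.325, 0.735, -0.595], [-0.061, -0.612, -0.789]]
wrist_force: [-0.4, 4.0, 5.7]
width: 0.2
t 11.0 box p [  4.6   4.9 254.2] F [3.7 1.6 5.7] j [ 15.  38.  58. -33. 103. -57.] w 0.2
x,y,z axes [[0.002, 0.998, -0.061], [0.79, -0.039, -0.612], [-0.613, -0.047, -0.789]]
alpha if touching 54.0 r 167 tilt 37.9
```

```bash
python3 -m crank '[[0,-0.002,0.009,-0.015,0,0,-1],[0,-0.002,0.009,-0.015,0,0,-1],[0,-0.002,0.009,-0.015,0,0,-1],[0,-0.002,0.009,-0.015,0,0,-1],[0,-0.002,0.009,-0.015,0,0,-1],[0,-0.002,0.009,-0.015,0,0,-1],[0,-0.002,0.009,-0.015,0,0,-1],[0,-0.002,0.009,-0.015,0,0,-1],[0,-0.002,0.009,-0.015,0,0,-1],[0,-0.002,0.009,-0.015,0,0,-1]]'; python3 lid.py
```

```text
time_s: 11.83
ee_pos: [625.6, 48.5, 228.6]
orientation: [[-0.943, 0.313, -0.114], [0.327, 0.805, -0.495], [-0.063, -0.504, -0.862]]
wrist_force: [-1.1, 1.8, 4.0]
width: 0.2
t 11.8333 box p [-26.2   3.8 228.6] F [1.4 1.7 4. ] j [ 10.  32.  67. -28.  93. -58.] w 0.2
x,y,z axes [[0.004, 0.998, -0.063], [0.863, -0.035, -0.504], [-0.505, -0.052, -0.862]]
alpha if touching 40.8 r 165 tilt 30.4
```

```bash
python3 -m crank '[[0,-0.0015,0.008,-0.016,0,0,-1],[0,-0.0015,0.008,-0.016,0,0,-1],[0,-0.0015,0.008,-0.016,0,0,-1],[0,-0.0015,0.008,-0.016,0,0,-1],[0,-0.0015,0.008,-0.016,0,0,-1],[0,-0.0015,0.008,-0.016,0,0,-1],[0,-0.001,0.008,-0.016,0,0,-1],[0,-0.001,0.008,-0.016,0,0,-1],[0,-0.001,0.008,-0.016,0,0,-1],[0,-0.001,0.008,-0.016,0,0,-1]]'; python3 lid.py
```

```text
time_s: 12.67
ee_pos: [619.7, 27.1, 199.0]
orientation: [[-0.943, 0.326, -0.071], [0.328, 0.866, -0.378], [-0.062, -0.38, -0.923]]
wrist_force: [-1.5, 0.6, 4.0]
width: 0.5
t 12.6667 box p [-48.3   2.5 199. ] F [0.1 1.6 4. ] j [  5.  29.  74. -22.  84. -62.] w 0.5
x,y,z axes [[0.005, 0.998, -0.062], [0.925, -0.028, -0.38], [-0.381, -0.055, -0.923]]
alpha if touching 28.2 r 164 tilt 22.4
```

```bash
python3 -m crank '[[0,-0.001,0.008,-0.016,0,0,-1],[0,-0.001,0.008,-0.016,0,0,-1],[0,-0.001,0.008,-0.016,0,0,-1],[0,-0.001,0.007,-0.016,0,0,-1],[0,-0.001,0.007,-0.016,0,0,-1],[0,-0.001,0.007,-0.016,0,0,-1],[0,-0.001,0.007,-0.016,0,0,-1],[0,-0.0005,0.006,-0.016,0,0,-1],[0,-0.0005,0.006,-0.016,0,0,-1],[0,-0.0005,0.006,-0.016,0,0,-1]]'; python3 lid.py
```

```text
time_s: 13.5
ee_pos: [615.9, 13.4, 170.0]
orientation: [[-0.943, 0.333, -0.028], [0.329, 0.91, -0.254], [-0.06, -0.249, -0.967]]
wrist_force: [-2.5, 0.3, 3.5]
width: 0.6
t 13.5 box p [-62.5   1.7 170. ] F [-0.5  2.5  3.5] j [ -0.  26.  80. -15.  76. -67.] w 0.6
x,y,z axes [[0.006, 0.998, -0.06], [0.968, -0.02, -0.249], [-0.249, -0.056, -0.967]]
alpha if touching 17.0 r 163 tilt 14.5
```

```bash
python3 -m crank '[[0,-0.0005,0.006,-0.015,0,0,-1],[0,-0.0005,0.006,-0.015,0,0,-1],[0,-0.0005,0.006,-0.015,0,0,-1],[0,-0.0005,0.006,-0.015,0,0,-1],[0,-0.0005,0.005,-0.015,0,0,-1],[0,-0.0005,0.005,-0.015,0,0,-1],[0,-0.0005,0.005,-0.015,0,0,-1],[0,-0.0005,0.005,-0.015,0,0,-1],[0,-0.0005,0.005,-0.015,0,0,-1],[0,-0.0005,0.005,-0.015,0,0,-1]]'; python3 lid.py
```

```text
time_s: 14.33
ee_pos: [614.5, 6.5, 146.6]
orientation: [[-0.942, 0.334, 0.015], [0.329, 0.935, -0.133], [-0.059, -0.12, -0.991]]
wrist_force: [-3.0, 0.6, 3.2]
width: 0.6
t 14.3333 box p [-69.4   0.8 146.6] F [-0.4  3.1  3.2] j [ -5.  24.  85.  -8.  69. -73.] w 0.6
x,y,z axes [[0.006, 0.998, -0.059], [0.993, -0.013, -0.12], [-0.121, -0.058, -0.991]]
alpha if touching 8.5 r 163 tilt 7.0
```

```bash
python3 -m crank '[[0.0003,0,0.005,-0.012,0.006,0,-1],[0.0003,0,0.005,-0.012,0.006,0,-1],[0.0003,0,0.005,-0.012,0.006,0,-1],[0.0003,0,0.0045,-0.012,0.006,0,-1],[0.0003,0,0.004,-0.012,0.006,0,-1],[0.0003,0,0.004,-0.012,0.006,0,-1],[0.0003,0,0.0035,-0.012,0.006,0,-1],[0.0003,0,0.003,-0.012,0.006,0,-1],[0.0003,0,0.003,-0.01,0.006,0,-1],[0.0003,0,0.003,-0.01,0.006,0,-1]]'; python3 lid.py
```

```text
time_s: 15.17
ee_pos: [613.8, 3.8, 128.8]
orientation: [[-0.943, 0.333, 0.001], [0.333, 0.943, -0.022], [-0.008, -0.021, -1.0]]
wrist_force: [-1.2, -1.4, 3.6]
width: 0.1
t 15.1667 box p [-72.2   0.6 128.8] F [-1.7  0.6  3.6] j [ -9.  25.  86.  -1.  69. -79.] w 0.1
x,y,z axes [[0.01, 1.0, -0.008], [1.0, -0.01, -0.021], [-0.021, -0.008, -1.0]]
alpha if touching 2.2 r 163 tilt 1.2
```

```bash
python3 -m crank '[[0,0,0.0015,-0.003,0,0,-1],[0,0,0.0015,-0.003,0,0,-1],[0,0,0.0015,0,0,0,-1],[0,0,0.0015,0,0,0,-1],[0,0,0.0015,0,0,0,-1],[0,0,0.0012,0,0,0,-1],[0,0,0.0012,0,0,0,-1],[0,0,0.0012,0,0,0,-1],[0,0,0.0012,0,0,0,-1],[0,0,0.0012,0,0,0,-1]]'; python3 lid.py
```

```text
time_s: 16.0
ee_pos: [614.2, 3.5, 123.0]
orientation: [[-0.943, 0.333, 0.003], [0.333, 0.943, -0.017], [-0.009, -0.015, -1.0]]
wrist_force: [-2.8, -1.6, 3.5]
width: 0.7
t 16.0 box p [-7.24e+01  1.00e-01  1.23e+02] F [-2.4  2.1  3.5] j [ -9.  25.  86.  -1.  68. -80.] w 0.7
x,y,z axes [[0.01, 1.0, -0.009], [1.0, -0.01, -0.015], [-0.015, -0.009, -1.0]]
alpha if touching 0.2 r 162 tilt 0.9
```

```bash
python3 -m crank '[[0,0,0.0008,0,0,0,-1],[0,0,0.0008,0,0,0,-1],[0,0,0.0008,0,0,0,-1],[0,0,0.0006,0,0,0,-1],[0,0,0.0006,0,0,0,-1],[0,0,0.0006,0,0,0,-1],[0,0,0.0006,0,0,0,-1],[0,0,0.0006,0,0,0,-1],[0,0,0.0006,0,0,0,-1],[0,0,0.0006,0,0,0,-1]]'; python3 lid.py
```

```text
time_s: 16.83
ee_pos: [614.2, 3.5, 122.3]
orientation: [[-0.943, 0.333, 0.004], [0.333, 0.943, -0.018], [-0.01, -0.015, -1.0]]
wrist_force: [-2.4, -0.8, 4.9]
width: 0.3
t 16.8333 box p [-7.240e+01  1.000e-01  1.223e+02] F [-1.5  2.   4.9] j [ -9.  25.  86.  -1.  68. -80.] w 0.3
x,y,z axes [[0.01, 1.0, -0.01], [1.0, -0.01, -0.015], [-0.015, -0.01, -1.0]]
alpha if touching 0.0 r 162 tilt 0.9
```

```bash
python3 -m crank '[[0,0,0.0008,0,0,0,-1],[0,0,0.0008,0,0,0,-1],[0,0,0.001,0,0,0,-1],[0,0,0.001,0,0,0,-1],[0,0,0.0012,0,0,0,-1],[0,0,0.0012,0,0,0,-1],[0,0,0.0012,0,0,0,-1],[0,0,0.0012,0,0,0,-1],[0,0,0.0012,0,0,0,-1],[0,0,0.0012,0,0,0,-1]]'; python3 lid.py
```

```text
time_s: 17.67
ee_pos: [614.2, 3.5, 122.3]
orientation: [[-0.943, 0.333, 0.007], [0.333, 0.943, -0.019], [-0.013, -0.015, -1.0]]
wrist_force: [-3.9, -0.8, 7.5]
width: 0.8
t 17.6667 box p [-7.240e+01  1.000e-01  1.223e+02] F [-2.   3.4  7.5] j [ -9.  25.  87.  -1.  67. -80.] w 0.8
x,y,z axes [[0.009, 1.0, -0.013], [1.0, -0.01, -0.015], [-0.015, -0.012, -1.0]]
alpha if touching 0.0 r 162 tilt 0.9
```

```bash
python3 -m crank '[[0,0,0.0015,0,0,0,-1],[0,0,0.002,0,0,0,-1],[0,0,0.0025,0,0,0,-1],[0,0,0.0025,0,0,0,-1],[0,0,0.0025,0,0,0,-1],[0,0,0.0025,0,0,0,-1],[0,0,0.0025,0,0,0,-1],[0,0,0.0025,0,0,0,-1],[0,0,0.0025,0,0,0,-1],[0,0,0.0025,0,0,0,-1]]'; python3 lid.py
```

```text
time_s: 18.5
ee_pos: [614.2, 3.4, 122.3]
orientation: [[-0.943, 0.332, 0.012], [0.332, 0.943, -0.02], [-0.018, -0.015, -1.0]]
wrist_force: [-4.3, -0.5, 9.5]
width: 0.6
t 18.5 box p [-7.240e+01  1.000e-01  1.223e+02] F [-1.9  3.9  9.5] j [ -9.  25.  87.  -1.  67. -80.] w 0.6
x,y,z axes [[0.009, 1.0, -0.018], [1.0, -0.009, -0.015], [-0.015, -0.018, -1.0]]
alpha if touching 0.0 r 162 tilt 0.9
```

```bash
python3 -m crank '[[0,0,0.003,0,0.002,0,-1],[0,0,0.0035,0,0.002,0,-1],[0,0,0.004,0,0.002,0,-1],[0,0,0.004,0,0.002,0,-1],[0,0,0.004,0,0.002,0,-1],[0,0,0.004,0,0.002,0,-1],[0,0,0.004,0,0.002,0,-1],[0,0,0.004,0,0.002,0,-1],[0,0,0.004,0,0.002,0,-1],[0,0,0.004,0,0.002,0,-1]]'; python3 lid.py
```

```text
time_s: 19.33
ee_pos: [614.2, 3.5, 122.2]
orientation: [[-0.943, 0.331, 0.005], [0.331, 0.943, -0.017], [-0.01, -0.015, -1.0]]
wrist_force: [-5.2, -0.7, 13.7]
width: 0.3
t 19.3333 box p [-7.240e+01  1.000e-01  1.222e+02] F [-2.3  4.7 13.7] j [-10.  25.  86.  -1.  68. -80.] w 0.3
x,y,z axes [[0.008, 1.0, -0.01], [1.0, -0.008, -0.015], [-0.015, -0.01, -1.0]]
alpha if touching 0.0 r 162 tilt 0.8
```

```bash
python3 -m crank '[[0,0,0.0045,0,0.001,0,-1],[0,0,0.0045,0,0.001,0,-1],[0,0,0.0045,0,0.001,0,-1],[0,0,0.0045,0,0.001,0,-1],[0,0,0.0045,0,0.001,0,-1],[0,0,0.0045,0,0.001,0,-1],[0,0,0.0045,0,0.001,0,-1],[0,0,0.0045,0,0.001,0,-1],[0,0,0.0045,0,0.001,0,-1],[0,0,0.0045,0,0.001,0,-1]]'; python3 lid.py
```

```text
time_s: 20.17
ee_pos: [614.2, 3.5, 122.2]
orientation: [[-0.944, 0.331, 0.007], [0.33, 0.944, -0.017], [-0.012, -0.014, -1.0]]
wrist_force: [-7.2, -0.6, 14.1]
width: 0.5
t 20.1667 box p [-7.240e+01  1.000e-01  1.222e+02] F [-2.9  6.6 14.1] j [-10.  25.  87.  -1.  67. -80.] w 0.5
x,y,z axes [[0.007, 1.0, -0.012], [1.0, -0.007, -0.014], [-0.014, -0.012, -1.0]]
alpha if touching 0.0 r 162 tilt 0.8
```

```bash
python3 -m crank '[[0.0005,0,0.0047,0,0.001,0,-1],[0.0005,0,0.0047,0,0.001,0,-1],[0.0005,0,0.0048,0,0.001,0,-1],[0.0005,0,0.0048,0,0.001,0,-1],[0.0005,0,0.0048,0,0.001,0,-1],[0.0005,0,0.0048,0,0.001,0,-1],[0.0005,0,0.0048,0,0.001,0,-1],[0.0005,0,0.0048,0,0.001,0,-1],[0.0005,0,0.0048,0,0.001,0,-1],[0.0005,0,0.0048,0,0.001,0,-1]]'; python3 lid.py
```

```text
time_s: 21.0
ee_pos: [614.2, 3.5, 122.2]
orientation: [[-0.944, 0.33, 0.014], [0.329, 0.944, -0.019], [-0.019, -0.013, -1.0]]
wrist_force: [-6.3, -0.6, 14.5]
width: 0.5
t 21.0 box p [-7.240e+01  1.000e-01  1.222e+02] F [-2.6  5.8 14.5] j [-10.  25.  87.  -1.  67. -80.] w 0.5
x,y,z axes [[0.006, 1.0, -0.019], [1.0, -0.006, -0.013], [-0.013, -0.019, -1.0]]
alpha if touching 0.0 r 162 tilt 0.8
```

Pressed at about 14–15 N for over 1.5 s. Now I'll release straight up and look.

```bash
python3 -m crank '[[0,0,0,0,0,0,-1],[0,0,-0.003,0,0,0,-1],[0,0,-0.01,0,0,0,-1],[0,0,-0.03,0,0,0,-1],[0,0,-0.05,0,0,0,-1],[0,0,-0.07,0,0,0,-1],[0,0,-0.07,0,0,0,-1],[0,0,-0.07,0,0,0,-1],[0,0.03,-0.05,0,0,0,-1],[0,0,0,0,0,0,-1]]'; python3 b.py;  python3 - <<'E'
from h import *
s=read_camera("scene");t=read_camera("top")
cv2.imwrite("pics/f1.png",np.vstack([np.hstack([cv2.resize(t["pixels"],(400,300)),cv2.resize(s["pixels"],(400,300))]),np.hstack([cv2.resize(t["pixels"][125:245,165:325],(400,300)),cv2.resize(s["pixels"][230:350,190:350],(400,300))])])[:,:,::-1])
E
```

```text
time_s: 21.83
ee_pos: [616.5, 19.4, 270.0]
orientation: [[-0.944, 0.33, 0.013], [0.33, 0.944, -0.014], [-0.017, -0.009, -1.0]]
wrist_force: [0.3, 0.4, -0.4]
width: 0.4
t 21.8333 box p [-56.6   3.  270. ] F [ 0.5 -0.2 -0.4] j [ -8.  20.  74.  -1.  85. -79.] w 0.4
x,y,z axes [[0.007, 1.0, -0.017], [1.0, -0.007, -0.009], [-0.01, -0.017, -1.0]]
```

View pics/f1.png

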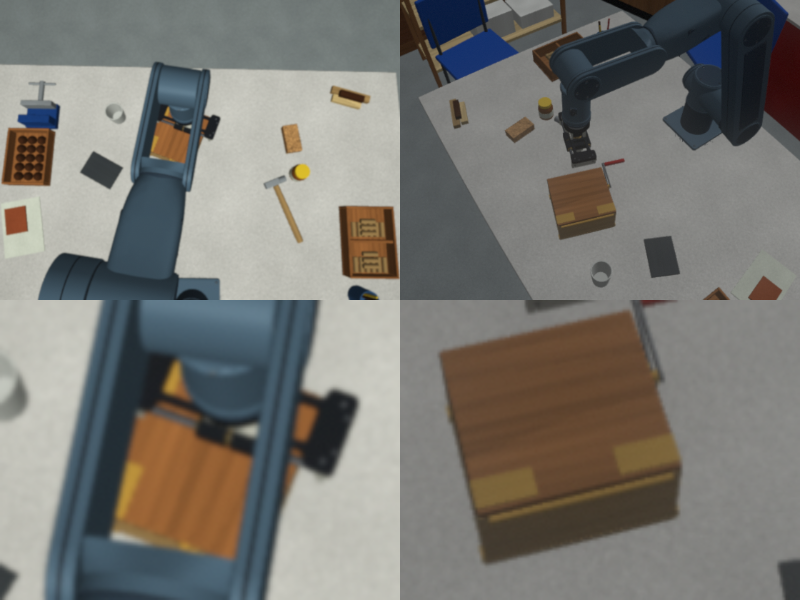

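The view shows the lid flat and shut, the stay folded with the knob at the front, and the cup, slate, jar, sander and mallet where they were. I'll make one numeric check of the lid's front corners, then hand in.

```bash
python3 - <<'E'
from b import *
s=read_camera("scene")
for uv,v in (([282,234.8],100),([206.5,250.5],-100)):
    o,d=ray(s,[uv]);o=B@(o-[q[0],q[1],0]);d=B@d[0];print((o+d*(v-o[1])/d[1]).round(1),"expected -95,v,122", proj(s,(np.linalg.inv(B)@np.array([-95,v,122])+[q[0],q[1],0])).round(1))
print(get_state()["wrist_force"].round(1));hand_in()
E
```

```text
[-92.5 100.  118.4] expected -95,v,122 [[281.8 233.2]]
[ -46.4 -100.   200.9] expected -95,v,122 [[205.3 250.9]]
[ 0.4 -0.3 -0.9]
the job is handed in; nothing more can be done
```

The lid is shut and bedded on its felt strip, and I handed the job in at about 22 s of the 72 s limit.

- **Stay:** I lifted the red knob with the closed fingertip from behind and below, to a knee angle of about 0.87 rad, with readings of 6–8 N. After I let go, the lid settled about 23° down instead of the expected 6°. It then stayed still.
- **Lowering:** I guided the lid down with the fingertip in contact at every reading, at 3–7 N, slowing over the last stretch.
- **Bedding press:** I pressed 23 mm from the free edge, at about 14–14.5 N downward for over 1.5 s. A sideways drag of about 6 N brought the total to about 16 N. I then lifted clear.

Forces were read only at the end of each 0.8 s move, so brief peaks in between were not seen.

**Last checks:**
- In the camera views the lid lies flat, the stay is folded and the bystanders are where they started.
- The fingertip stopped at 122.2 mm, matching the lid's 122 mm shut height.
- The two front lid corners fall within about 2 pixels of where a shut lid should appear.
- One check disagreed: casting the far corner's ray onto the box's end plane gave a height of 201 mm. I put that down to the ray running nearly along the plane, because the same corner's pixel position agrees.
- The wrist force was about zero at hand-in, so the arm was touching nothing.

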